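# Free a display model from the shop turntable (left-hand hold-down knob)

### The arm

A 6-joint arm with a two-finger parallel gripper is mounted at the origin on the work surface. World frame = base frame: x ahead of the robot, y to its left, z up, the work surface at z = 0. Lengths are in m, angles in rad, forces in N, time in s.
With the tool pointing down it reaches from about 0.25 to 0.725 m from the base axis. Payload 4 kg.
Tool frame: the origin (TCP) lies midway between the tips of the shut fingers; the grasp point (between the pads) lies 19 mm behind it; z points along the fingers, y is the line along which they close (so a half turn about z gives the same grasp; the last joint's range is limited). The gripper opens to 85 mm and grips with 20 to 120 N. Pads are 22 mm wide; open, the fingers measure 114 mm over their backs; the gripper's body (76 mm by 85 mm) begins 54 mm behind the grasp point. The pads swing forward as they close: fully open they stand 13 mm farther back than shut.
Start: joints at [-1.13, 0.241, 0.005, 1.335, 0, 1.571], TCP at [0.213, -0.452, 0.231] pointing down, gripper open.
Joint ranges: [-2.72, 2.72], [-1.05, 1.87], [-1.09, 1.28], [-1.99, 2.15], [-1.42, 1.44], [-3.14, 3.14]. Speed limits (rad/s): [2.79, 2.79, 3.14, 3.14, 3.14, 3.14].

### API

Orientations are given as a unit quaternion [x, y, z, w].
In Python, from plant import r, eyes gives the robot as it stands.
- The arm moves only by the tool servo_tool, never from a script. Its argument "targets" is a list of rows, each an object with "fingers": the opening, from 0 (shut) to 1 (fully open); "slide": the shift along the tool's x, y, z in mm, a list of three; "yaw": the turn about the tool's z in degrees. In form: [{"fingers": fingers, "slide": [tx, ty, tz], "yaw": yaw}, ...]. A call has 1 to 12 rows; each row shifts and turns the commanded pose from where the row before left it, along the tool's axes as they then stand; what a row does not reach is not made up. A row lasts 1/8 s, in which the tool goes at most 62.5 mm and 10.7 degrees, less where a joint would pass 70% of its speed; a pose out of reach is approached as far as the arm can. A call with a gripper value outside its range is refused whole. The fingers move at their own pace and stop on an object; "squeeze" is the grip in N (left out, the last holds). Time passes only in rows, so rows that do not move let the fingers close. It gives the time, the measured TCP pose, the force, the opening and the grip force at its end, in the units of the state.
- r.get_obs(): the state, without advancing time (a new reading comes with each control period).
- eyes.capture(name): name is "scene" or "top"; returns a dict with "img" (480x640x3 uint8, blue, green, red), "depth" (480x640 float32, m along the optical axis (not along the pixel's ray), 0 where there is no reading), "fx", "fy", "cx", "cy" (pixels), "origin" and "attitude" of the camera in the world. Camera axes: x right, y down, z forward; pixel columns grow to the right and rows downward; lengths in m; the calibration is good to about 2 mm. A picture is of the moment at which its call begins.
- r.close_job(): hands the job in; it is judged then, once.
The state is a dict: "t": time; "joint_positions": joint angles; "joint_vel": joint speeds; "effort": joint torques, N m; "ee_pos": TCP position; "tcp_rot": TCP orientation; "wrist_force": force on the tool from outside, world axes, zero at the start; "moment": the same for the moment, N m; "opening": opening from 0.0 (shut) to 1.0 (fully open); "grip_force": force on a finger pad.
Only numpy, scipy, OpenCV 4.12 (cv2) and the standard library are available. Lean on these libraries where they do the work, as an engineer would, in place of code of your own. Each camera call takes 0.05 s, during which the arm holds its last target. There are 200 camera calls.

### The job

Take the white model car off the display turntable for a customer: slacken the black hold-down knob, which has a left-hand thread, by turning it clockwise (seen from above) only until it lets go of the plinth, at most a quarter turn beyond that. Then draw the model straight back from under the knob, never dragging or prying it while it is still clamped, and set it down gently, upright, in the middle of the blue mat. Do not tighten the knob, and leave the other goods alone.

Things in the scene. Friction and masses are not known exactly. Their poses are not given: they have to be found in the camera images.
- turntable: Display turntable: white platter, 320 mm across, top at z = 40 mm, on a black foot; its drive is locked, it cannot turn or move. Origin under its centre on the counter; its +x axis points from the centre to the hold-down stud 85 mm away. Two aluminium locating strips, 6 mm high, 150 mm long, run along x beside the plinth with 2 mm of play.
- stud_top (a point): Top of the steel hold-down stud, left-hand thread, 2 mm a turn, 84 mm above the counter. The knob starts clamped by an unknown 0.6 to 4 rad. As it is turned clockwise the spring under its flange relaxes: clamping force and turning torque fall slowly (about 25 N and 0.17 N m at the tightest), then at letting go drop from some 11 N and 0.1 N m to nothing but 0.025 N m of thread drag.
- knob: Black fluted hold-down knob with red cap, on the stud, axis vertical. Origin on the axis at the underside of its sprung steel flange (40 mm diameter, 4 mm thick), on the plinth's top, 50 mm above the counter, or up to 1.3 mm lower while the spring is squeezed. Neck 23 mm diameter; grip head 40 mm diameter, from 18 to 40 mm above the origin. Clockwise from above loosens it. It stays as left.
- knob_grip (a point): Point on the knob's axis half-way up its grip head, 29 mm above the knob's origin: where to grip it (18 N is enough). Turning it anticlockwise adds to the clamping force; 32 N damages the plinth. Rising more than 0.55 mm above the height where it lets go (a little over a quarter turn) is unscrewed too far.
- model: Model car on its plinth, loose, about 0.45 kg. Plinth dark wood, 240 x 84 x 10 mm; origin at the centre of its underside, +x along it towards the knob, z up. The white boxy off-roader on it is 140 mm long, 58 wide, 60 high, centred at x = -40 mm. To clear the knob the model must slide at least 45 mm along its own -x before it is lifted; free, it slides with under 10 N.
- slot (a point): Where the stud stands in the slot of the plinth, on its top face, 100 mm ahead of the plinth's centre. The slot is 13 mm wide and 28 mm deep, open at the plinth's +x end.
- model_grip (a point): Centre of the car, 40 mm behind the plinth's centre, 50 mm above the plinth's underside: where to grip the model across its y. The car's body and cabin sides there are flat, upright and 56 mm apart (25 N holds it). Axes as the model's.
- mat: Blue handover mat fixed to the counter, 280 x 150 x 3 mm, long side along its x; origin at its centre on the counter.
- mat_top (a point): Centre of the mat's top, 3 mm above the counter.
- tray: Grey plastic tray, 220 x 140 x 25 mm, fixed, with two small cars in it; the mat and the tray may lie on either side.
- small_car_a: Bystander: small red toy car, 66 x 30 x 29 mm, in the tray. Origin centre of its underside.
- small_car_b: Bystander: small yellow toy car, 66 x 30 x 29 mm, in the tray. Origin centre of its underside.
- transmitter: Bystander: black radio control handset, 110 x 150 x 63 mm, lying on the counter. Origin centre of its underside.
- boxed_car: Bystander: blue window carton with a toy car, 90 x 170 x 75 mm, on the counter. Origin centre of its underside.

How it is judged:
By the outcome, as a careful person would: the job done as asked, in the order asked, and still so for the second after the job is handed in, with the robot touching nothing.
It also fails if it takes over 72 s, if anything falls off the work surface, if the arm or the gripper's body presses on something with over 40 N, if the wrist force passes 120 N, or if a joint passes its speed limit or range.

## Working session

There is one attempt and no reset: what is moved stays moved. The work goes in short steps, Python scripts to look and compute and a tool call to move; the robot and the scene stay as the last step left them, time stands still between calls to the robot, and variables do not carry over. Pictures are saved under pics/ and viewed, at most 10 in all, crops included, and the job is handed in when it is done.

Besides the shell and the picture viewer there is one more tool, called after ">>>" as name([rows], argument=value, ...), one row to a line, values as JSON. servo_tool: Moves the arm, as the interface text tells. Its arguments: {"type":"object","properties":{"targets":{"type":"array","items":{"type":"object","properties":{"fingers":{"type":"number"},"slide":{"type":"array","items":{"type":"number"}},"yaw":{"type":"number"}}}},"squeeze":{"type":"number"}},"required":["targets"]}

```bash
ls; mkdir -p pics; cat > h.py <<'E'
import numpy as np, cv2
from scipy.spatial.transform import Rotation as R
from plant import r, eyes
def cap(n, f=None):
    c=eyes.capture(n)
    if f: cv2.imwrite('pics/'+f,c['img'])
    return c
def att(c):
    a=np.array(c['attitude']); return a if a.shape==(3,3) else R.from_quat(a).as_matrix()
def pts(c):
    v,u=np.mgrid[0:480,0:640]; d=c['depth']
    p=np.stack([(u-c['cx'])/c['fx']*d,(v-c['cy'])/c['fy']*d,d],-1)
    return p@att(c).T+np.array(c['origin'])
def onz(c,u,v,z):
    q=att(c)@np.array([(u-c['cx'])/c['fx'],(v-c['cy'])/c['fy'],1]); o=np.array(c['origin'])
    return o+q*(z-o[2])/q[2]
E
python3 - <<'E'
from h import *
import pickle
for n in ('top','scene'):
    c=cap(n,n+'1.png'); pickle.dump(c,open(n+'1.pkl','wb')); print(n,c['origin'],c['attitude'],c['fx'],c['cx'],c['cy'])
print(r.get_obs())
E
```

```text
pics
top [ 0.45176271 -0.02507739  1.5293482 ] [ 0.7141418  -0.69917201  0.01862764 -0.02851324] 622.8368306597283 307.91213290567424 243.81909567239748
scene [0.91111226 0.50096759 1.05332966] [ 0.28922772  0.91455853 -0.26785387 -0.09046729] 593.2672327912601 324.6507961883496 232.29635388798891
{'t': 0.1, 'joint_positions': array([-1.13001994e+00,  2.41369741e-01,  3.83795090e-03,  1.33518518e+00,
       -6.58438192e-06,  1.57080379e+00]), 'joint_vel': array([ 8.61381755e-04, -2.60427592e-03,  2.51179417e-03, -8.37382623e-05,
        1.21140459e-03, -4.35779222e-04]), 'effort': array([-9.34191485e-04, -3.73138046e+01,  2.53009915e+01,  1.08195099e-02,
       -1.25458209e-04,  2.85338132e-06]), 'ee_pos': array([ 0.21307575, -0.45169537,  0.23047792]), 'tcp_rot': array([ 9.75813025e-01,  2.18604707e-01, -2.13150429e-04, -9.36373313e-04]), 'wrist_force': array([-0.20283396,  0.60519631,  0.46558728]), 'moment': array([-0.00742355,  0.00471101,  0.015933  ]), 'grip_force': 0.0, 'opening': 1.0003486929081626}
```

View pics/top1.png

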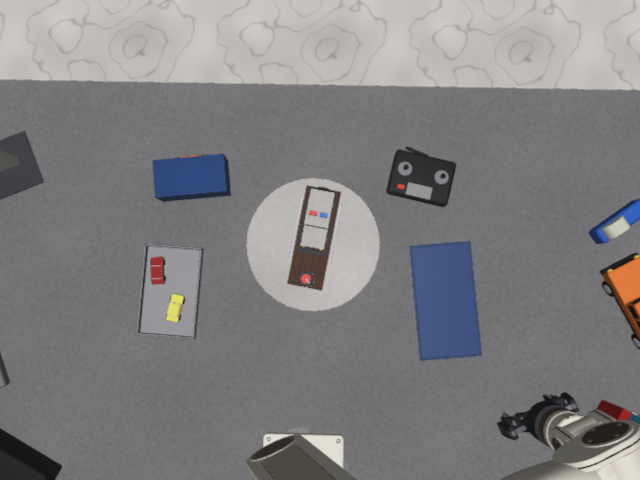

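View pics/scene1.png

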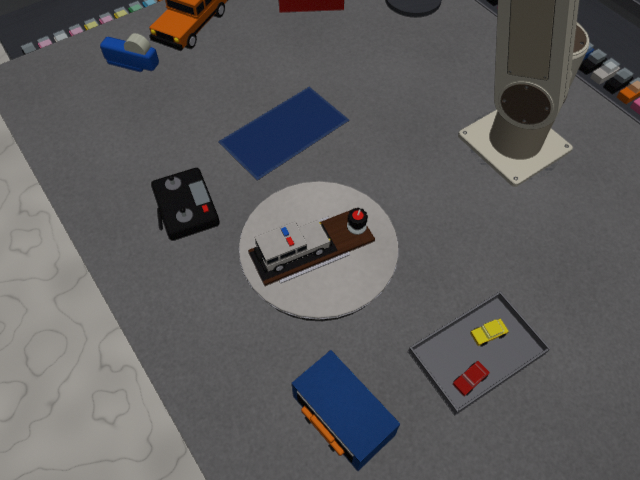

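The top view shows the knob (red cap) at (306,279), the plinth running up from it to (322,187), the platter centred at (313,244), and the mat's corners at (411,246), (469,241), (481,355), (421,360). The tray lies to the left.

```bash
python3 - <<'E'
from h import *
import pickle
c=pickle.load(open('top1.pkl','rb'));P=pts(c);hsv=cv2.cvtColor(c['img'],cv2.COLOR_BGR2HSV)
H,S,V=[hsv[...,i].astype(int) for i in range(3)]
def rect(m,z,name):
    n,l,s,_=cv2.connectedComponentsWithStats(m.astype(np.uint8)); k=1+np.argmax(s[1:,4])
    v,u=np.where(l==k); q=np.array([onz(c,a,b,z)[:2] for a,b in zip(u,v)])
    (x,y),wh,a=cv2.minAreaRect((q*1000).astype(np.float32)); print(name,(x,y),wh,a,len(u)); return q
v,u=np.mgrid[0:480,0:640]
def box(a,b,cc,d): return (u>=a)&(u<=cc)&(v>=b)&(v<=d)
rect(box(395,225,495,375)&(H>100)&(H<130)&(S>80),0.003,'mat')
q=rect(box(235,170,390,320)&(P[...,2]>.02),0.04,'platter(all)')
print('circle',cv2.minEnclosingCircle((q*1000).astype(np.float32)))
m=box(280,180,345,295)
z=P[...,2]; print('z plinth',np.median(z[m&(z>.045)&(z<.056)]), 'car roof', np.percentile(z[m],[95,99]))
rect(m&(z>.046),0.05,'plinth+')
rect(m&(z>.098),0.108,'roof')
rect(m&(z>.075)&(v<258),0.09,'car')
kn=m&(z>.07)&(v>262); rect(kn,0.09,'knob'); print('knob z',np.percentile(z[kn],[10,50,90,99]))
print(cv2.minEnclosingCircle((P[kn][:,:2]*1000).astype(np.float32)))
rd=m&(v>262)&((H<8)|(H>172))&(S>120);rect(rd,0.09,'redcap')
dk=m&(V<90)&(z<.06); rect(dk,.05,'dark')
im=cv2.resize(c['img'][165:315,235:395],None,fx=5,fy=5,interpolation=cv2.INTER_CUBIC)[:600*2]
im=cv2.resize(c['img'][175:300,265:365],None,fx=4.8,fy=4.8,interpolation=cv2.INTER_CUBIC);cv2.imwrite('pics/crop1.png',im)
E
```

```text
mat (423.22613525390625, -339.1207580566406) (277.9096984863281, 148.337890625) 5.933545112609863 6975
platter(all) (551.9376831054688, -13.891357421875) (317.1080322265625, 318.82672119140625) 1.2688066959381104 13913
circle ((552.5616455078125, -13.145364761352539), 162.3976593017578)
z plinth 0.04952312339420961 car roof [0.11128661 0.11611797]
plinth+ (567.83740234375, -16.33343505859375) (100.48377990722656, 243.79736328125) 80.67305755615234 3498
roof (632.7630004882812, -27.472068786621094) (56.81291198730469, 91.52052307128906) 79.85941314697266 926
car (609.3786010742188, -23.48163604736328) (58.39524459838867, 146.4539031982422) 80.00238037109375 1473
knob (468.4954833984375, 1.1081352233886719) (35.896724700927734, 35.87025833129883) 46.24837875366211 207
knob z [0.08538392 0.09000632 0.09487445 1.5293482 ]
((463.96417236328125, -3.45521879196167), 24.827381134033203)
redcap (469.0754699707031, 0.5416107177734375) (19.579439163208008, 21.20259666442871) 46.21327590942383 64
dark (566.32763671875, -17.11013412475586) (79.94322204589844, 236.5030059814453) 80.0956802368164 1547
```

View pics/crop1.png

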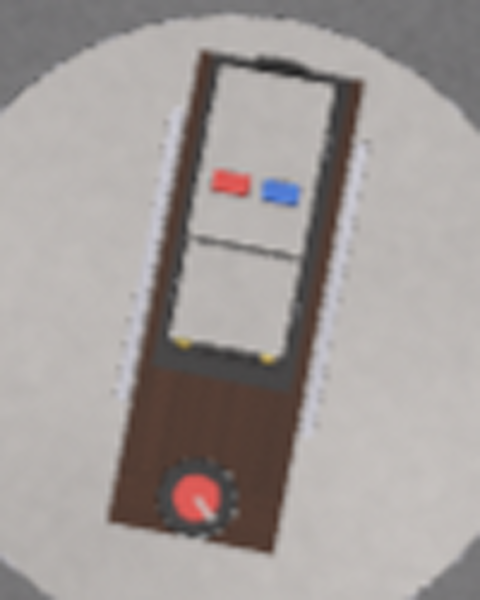

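Estimates: the stud is at (468.5, 1) mm, the plinth's +x direction is about 170°, and the mat is centred at (423, -339) mm with its long axis about 6° off world x. I'll move over the knob first.

>>> servo_tool([
  {"fingers": 1, "slide": [30, -21, 0], "yaw": 0},
  {"fingers": 1, "slide": [36, -26, 0], "yaw": 0},
  {"fingers": 1, "slide": [36, -26, 0], "yaw": 0},
  {"fingers": 1, "slide": [36, -26, 0], "yaw": 0},
  {"fingers": 1, "slide": [36, -26, 0], "yaw": 0},
  {"fingers": 1, "slide": [36, -26, 0], "yaw": 0},
  {"fingers": 1, "slide": [36, -26, 0], "yaw": 0},
  {"fingers": 1, "slide": [36, -26, 0], "yaw": 0},
  {"fingers": 1, "slide": [36, -26, 0], "yaw": 0},
  {"fingers": 1, "slide": [36, -26, 0], "yaw": 0},
  {"fingers": 1, "slide": [36, -26, 0], "yaw": 0},
  {"fingers": 1, "slide": [34, -19, 0], "yaw": 0},
])

```text
t: 1.6
ee_pos: [0.469, 0.0016, 0.2309]
tcp_rot: [0.976, 0.219, -0.0, -0.0]
wrist_force: [0.9, -0.8, 0.9]
opening: 1.005
grip_force: 0.0
```

```bash
cat >> h.py <<'E'
def st(target=None,ang=None):
    o=r.get_obs(); M=R.from_quat(o['tcp_rot']).as_matrix(); x=M[:,0]
    print('t',round(o['t'],2),'pos',(o['ee_pos']*1000).round(1),'xang',round(np.degrees(np.arctan2(x[1],x[0])),2),'j6',round(np.degrees(o['joint_positions'][5]),1),'F',o['wrist_force'].round(2),'M',o['moment'].round(3),'op',round(o['opening'],3),'g',round(o['grip_force'],1),'tilt',M[:2,2].round(4))
    if target is not None: print('slide',(M.T@(np.array(target)-o['ee_pos']*1000)).round(1))
    return o
E
python3 -c "
from h import *
st([468.5,1,230])"
```

```text
t 1.6 pos [469.    1.6 230.9] xang 25.31 j6 154.9 F [ 0.91 -0.79  0.89] M [-0.014 -0.035  0.01 ] op 1.005 g 0.0 tilt [-0.0008 -0.0001]
slide [-0.7  0.3  0.9]
```

>>> servo_tool([
  {"fingers": 1, "slide": [0, 0, 0], "yaw": -10},
  {"fingers": 1, "slide": [0, 0, 0], "yaw": -10},
  {"fingers": 1, "slide": [0, 0, 0], "yaw": -10},
  {"fingers": 1, "slide": [0, 0, 0], "yaw": -10},
  {"fingers": 1, "slide": [0, 0, 0], "yaw": -10},
  {"fingers": 1, "slide": [0, 0, 0], "yaw": -10},
  {"fingers": 1, "slide": [0, 0, 0], "yaw": -10},
  {"fingers": 1, "slide": [0, 0, 0], "yaw": -10},
  {"fingers": 1, "slide": [0, 0, 0], "yaw": -10},
  {"fingers": 1, "slide": [0, 0, 0], "yaw": -10},
  {"fingers": 1, "slide": [0, 0, 0], "yaw": -10},
  {"fingers": 1, "slide": [0, 0, 0], "yaw": -10},
])

```text
t: 3.1
ee_pos: [0.4684, 0.0, 0.2308]
tcp_rot: [0.296, 0.955, -0.0, -0.001]
wrist_force: [0.1, -0.6, 0.1]
opening: 0.998
grip_force: 0.0
```

>>> servo_tool([
  {"fingers": 1, "slide": [0, 0, 0], "yaw": -10},
  {"fingers": 1, "slide": [0, 0, 0], "yaw": -10},
  {"fingers": 1, "slide": [0, 0, 0], "yaw": -10},
  {"fingers": 1, "slide": [0, 0, 0], "yaw": -10},
  {"fingers": 1, "slide": [0, 0, 0], "yaw": -10},
  {"fingers": 1, "slide": [0, 0, 0], "yaw": -10},
  {"fingers": 1, "slide": [0, 0, 0], "yaw": -10},
  {"fingers": 1, "slide": [0, 0, 0], "yaw": -10},
  {"fingers": 1, "slide": [0, 0, 0], "yaw": -10},
  {"fingers": 1, "slide": [0, 0, 0], "yaw": -10},
  {"fingers": 1, "slide": [0, 0, 0], "yaw": -10},
  {"fingers": 1, "slide": [0, 0, 0], "yaw": -10},
])

```text
t: 4.6
ee_pos: [0.4684, 0.0, 0.2308]
tcp_rot: [-0.679, 0.734, 0.0, -0.0]
wrist_force: [0.3, -0.1, -0.8]
opening: 1.0
grip_force: 0.0
```

>>> servo_tool([
  {"fingers": 1, "slide": [0, 0, 0], "yaw": -10},
  {"fingers": 1, "slide": [0, 0, 0], "yaw": -10},
  {"fingers": 1, "slide": [0, 0, 0], "yaw": -10},
  {"fingers": 1, "slide": [0, 0, 0], "yaw": -10},
  {"fingers": 1, "slide": [0, 0, 0], "yaw": -10},
  {"fingers": 1, "slide": [0, 0, 10], "yaw": -10},
  {"fingers": 1, "slide": [0, 0, 20], "yaw": -10},
  {"fingers": 1, "slide": [0, 0, 20], "yaw": -10},
  {"fingers": 1, "slide": [0, 0, 10], "yaw": 0},
  {"fingers": 1, "slide": [0, 0, 0], "yaw": 0},
])

```text
t: 5.85
ee_pos: [0.4681, 0.0, 0.1706]
tcp_rot: [0.992, -0.13, -0.001, 0.0]
wrist_force: [0.1, -0.5, 0.0]
opening: 1.001
grip_force: 0.0
```

```bash
python3 -c "
from h import *
st([468.7,1,60])
c=cap('scene','s2.png')
cv2.imwrite('pics/s2c.png',cv2.resize(c['img'][120:300,230:450],None,fx=3,fy=3,interpolation=cv2.INTER_CUBIC))"
```

```text
t 5.85 pos [468.1   0.  170.6] xang -14.88 j6 -165.1 F [ 0.08 -0.52  0.03] M [0.019 0.013 0.03 ] op 1.001 g 0.0 tilt [-0.0021  0.    ]
slide [  0.5  -1.2 110.6]
```

View pics/s2c.png

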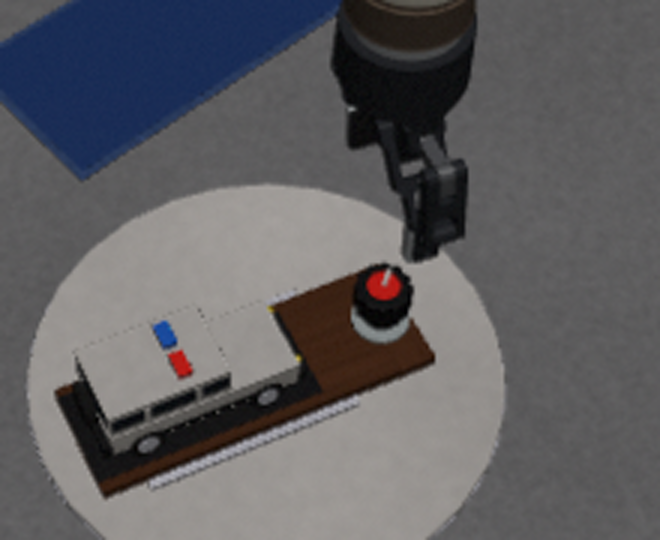

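The crop shows the open gripper standing over the knob. The red cap is at crop pixel (384,287), which is scene pixel (358,215.7), so I can cross-check the stud position.

```bash
python3 -c "
from h import *
import pickle
c=pickle.load(open('scene1.pkl','rb'))
print(onz(c,358,215.7,.089)*1000)
hsv=cv2.cvtColor(c['img'],cv2.COLOR_BGR2HSV);m=((hsv[...,0]<8)|(hsv[...,0]>172))&(hsv[...,1]>120)
m[:200]=0;m[235:]=0;m[:,:340]=0;m[:,375:]=0
v,u=np.where(m);print(u.mean(),v.mean(),len(u),onz(c,u.mean(),v.mean(),.0895)*1000)
"
```

```text
[466.89546608   4.49277433  89.        ]
357.5520833333333 214.85416666666666 96 [466.63276279   2.62905413  89.5       ]
```

>>> servo_tool([
  {"fingers": 1, "slide": [0.5, -1, 20], "yaw": 0},
  {"fingers": 1, "slide": [0, 0, 20], "yaw": 0},
  {"fingers": 1, "slide": [0, 0, 20], "yaw": 0},
  {"fingers": 1, "slide": [0, 0, 10], "yaw": 0},
  {"fingers": 1, "slide": [0, 0, 0], "yaw": 0},
])

```text
t: 6.52
ee_pos: [0.4695, 0.0008, 0.1013]
tcp_rot: [0.992, -0.129, -0.0, 0.0]
wrist_force: [0.2, -0.3, -1.0]
opening: 1.0
grip_force: 0.0
```

>>> servo_tool([
  {"fingers": 1, "slide": [-1.2, 0, 15], "yaw": 0},
  {"fingers": 1, "slide": [0, 0, 15], "yaw": 0},
  {"fingers": 1, "slide": [0, 0, 11], "yaw": 0},
  {"fingers": 1, "slide": [0, 0, 0], "yaw": 0},
  {"fingers": 0.6, "slide": [0, 0, 0], "yaw": 0},
  {"fingers": 0.6, "slide": [0, 0, 0], "yaw": 0},
  {"fingers": 0.6, "slide": [0, 0, 0], "yaw": 0},
], squeeze=25)

```text
t: 7.4
ee_pos: [0.4687, 0.0012, 0.0607]
tcp_rot: [0.992, -0.128, 0.0, -0.0]
wrist_force: [-0.1, 0.5, -0.5]
opening: 0.6
grip_force: 0.0
```

```bash
python3 -c "
from h import *
st([468.2,1.3,60])"
```

```text
t 7.4 pos [468.7   1.2  60.7] xang -14.75 j6 -165.1 F [-0.11  0.46 -0.5 ] M [-0.037 -0.016 -0.025] op 0.6 g 0.0 tilt [0.0009 0.    ]
slide [-0.5  0.   0.7]
```

>>> servo_tool([
  {"fingers": 0.52, "slide": [0, 0, 0], "yaw": 0},
  {"fingers": 0.48, "slide": [0, 0, 0], "yaw": 0},
  {"fingers": 0.4, "slide": [0, 0, 0], "yaw": 0},
  {"fingers": 0.4, "slide": [0, 0, 0], "yaw": 0},
  {"fingers": 0.4, "slide": [0, 0, 0], "yaw": 0},
], squeeze=25)

```text
t: 8.02
ee_pos: [0.4684, 0.001, 0.0605]
tcp_rot: [0.992, -0.128, 0.0, 0.0]
wrist_force: [-1.2, -1.3, 3.8]
opening: 0.468
grip_force: 25.1
```

```bash
python3 -c "
from h import *
for i in range(3): st(); cap('top')"
```

```text
t 8.03 pos [468.4   1.   60.5] xang -14.76 j6 -165.1 F [-1.18 -1.27  3.81] M [-0.272  0.255 -0.049] op 0.468 g 25.1 tilt [ 0.0001 -0.0004]
t 8.07 pos [468.4   1.   60.5] xang -14.75 j6 -165.1 F [-2.17 -0.66  4.69] M [-0.314  0.295 -0.012] op 0.459 g 25.1 tilt [ 0.0002 -0.0004]
t 8.12 pos [468.4   1.   60.5] xang -14.75 j6 -165.1 F [-1.58 -0.29  4.14] M [-0.284  0.34  -0.115] op 0.464 g 25.1 tilt [ 0.0001 -0.0003]
```

>>> servo_tool([
  {"fingers": 0.4, "slide": [0, 0, -0.03], "yaw": 4},
  {"fingers": 0.4, "slide": [0, 0, -0.03], "yaw": 5},
  {"fingers": 0.4, "slide": [0, 0, -0.03], "yaw": 5},
  {"fingers": 0.4, "slide": [0, 0, -0.03], "yaw": 5},
])

```text
t: 8.68
ee_pos: [0.4683, 0.0008, 0.0606]
tcp_rot: [0.957, -0.291, 0.0, 0.0]
wrist_force: [-2.5, -2.7, 5.0]
opening: 0.464
grip_force: 24.8
```

```bash
cat >> h.py <<'E'
def tq(n=4):
    e=[];m=[]
    for i in range(n):
        o=r.get_obs(); e.append(o['effort'][5]); m.append(o['moment'][2]); cap('top')
    print('eff6',np.round(e,3),'Mz',np.round(m,3),round(np.mean(m),3)); st()
E
python3 -c "
from h import *
tq()"
```

```text
eff6 [-0.439  0.271  0.195 -0.022] Mz [ 0.15   0.048 -0.088 -0.12 ] -0.002
t 8.88 pos [468.3   0.8  60.6] xang -33.76 j6 -146.1 F [-1.61 -1.75  5.17] M [-0.424  0.383 -0.064] op 0.46 g 25.2 tilt [-0.0001 -0.0008]
```

>>> servo_tool([
  {"fingers": 0.4, "slide": [0, 0, -0.03], "yaw": 5},
  {"fingers": 0.4, "slide": [0, 0, -0.03], "yaw": 5},
])

```text
t: 9.12
ee_pos: [0.4682, 0.0007, 0.0606]
tcp_rot: [0.928, -0.374, 0.0, 0.001]
wrist_force: [-1.8, -1.9, 5.0]
opening: 0.46
grip_force: 24.9
```

```bash
echo 'def q():
    o=r.get_obs(); print("%.2f Mz %.3f eff %.3f vel %.3f Fz %.1f j6 %.1f"%(o["t"],o["moment"][2],o["effort"][5],o["joint_vel"][5],o["wrist_force"][2],np.degrees(o["joint_positions"][5])))' >> h.py; python3 -c "from h import *;q()"
```

```text
9.12 Mz 0.112 eff -0.446 vel 0.693 Fz 5.0 j6 -136.0
```

>>> servo_tool([
  {"fingers": 0.4, "slide": [0, 0, -0.03], "yaw": 5},
  {"fingers": 0.4, "slide": [0, 0, -0.03], "yaw": 5},
])

```text
t: 9.38
ee_pos: [0.4681, 0.0007, 0.0606]
tcp_rot: [0.891, -0.453, 0.0, 0.001]
wrist_force: [-2.1, -2.3, 5.2]
opening: 0.462
grip_force: 24.9
```

```bash
python3 -c "from h import *;q()"
```

```text
9.38 Mz 0.109 eff -0.472 vel 0.690 Fz 5.2 j6 -126.0
```

>>> servo_tool([
  {"fingers": 0.4, "slide": [0, 0, -0.03], "yaw": 5},
  {"fingers": 0.4, "slide": [0, 0, -0.03], "yaw": 5},
])

```text
t: 9.62
ee_pos: [0.468, 0.0006, 0.0607]
tcp_rot: [0.848, -0.529, 0.0, 0.001]
wrist_force: [-2.6, -3.1, 5.0]
opening: 0.465
grip_force: 25.0
```

```bash
python3 -c "from h import *;q()"
```

```text
9.62 Mz 0.126 eff -0.502 vel 0.690 Fz 5.0 j6 -116.0
```

>>> servo_tool([
  {"fingers": 0.4, "slide": [0, 0, -0.03], "yaw": 5},
  {"fingers": 0.4, "slide": [0, 0, -0.03], "yaw": 5},
])

```text
t: 9.88
ee_pos: [0.4679, 0.0005, 0.0607]
tcp_rot: [0.799, -0.601, 0.0, 0.001]
wrist_force: [-2.3, -3.1, 5.0]
opening: 0.461
grip_force: 25.0
```

```bash
python3 -c "from h import *;q()"
```

```text
9.88 Mz 0.064 eff -0.527 vel 0.690 Fz 5.0 j6 -106.0
```

>>> servo_tool([
  {"fingers": 0.4, "slide": [0, 0, -0.03], "yaw": 5},
])

```text
t: 10.0
ee_pos: [0.4679, 0.0006, 0.0607]
tcp_rot: [0.772, -0.636, 0.0, 0.001]
wrist_force: [-2.1, -3.1, 4.4]
opening: 0.461
grip_force: 25.0
```

```bash
python3 -c "from h import *;q()"
```

```text
10.00 Mz 0.038 eff -0.534 vel 0.692 Fz 4.4 j6 -101.0
```

>>> servo_tool([
  {"fingers": 0.4, "slide": [0, 0, -0.03], "yaw": 5},
])

```text
t: 10.12
ee_pos: [0.4678, 0.0005, 0.0607]
tcp_rot: [0.744, -0.669, 0.0, 0.001]
wrist_force: [-3.4, -3.0, 3.8]
opening: 0.463
grip_force: 25.0
```

```bash
python3 -c "from h import *;q()"
```

```text
10.12 Mz 0.048 eff -0.542 vel 0.691 Fz 3.8 j6 -96.0
```

>>> servo_tool([
  {"fingers": 0.4, "slide": [0, 0, -0.03], "yaw": 5},
])

```text
t: 10.25
ee_pos: [0.4677, 0.0005, 0.0607]
tcp_rot: [0.714, -0.7, 0.0, 0.001]
wrist_force: [-3.2, -3.2, 5.6]
opening: 0.464
grip_force: 25.0
```

```bash
python3 -c "from h import *;q()"
```

```text
10.25 Mz -0.025 eff -0.543 vel 0.690 Fz 5.6 j6 -91.0
```

>>> servo_tool([
  {"fingers": 0.4, "slide": [0, 0, -0.03], "yaw": 5},
])

```text
t: 10.38
ee_pos: [0.4677, 0.0005, 0.0608]
tcp_rot: [-0.682, 0.731, -0.0, -0.001]
wrist_force: [-3.0, -3.1, 4.8]
opening: 0.462
grip_force: 25.1
```

```bash
python3 -c "from h import *;q()"
```

```text
10.38 Mz 0.034 eff -0.543 vel 0.690 Fz 4.8 j6 -86.0
```

>>> servo_tool([
  {"fingers": 0.4, "slide": [0, 0, -0.02], "yaw": 3},
])

```text
t: 10.5
ee_pos: [0.4676, 0.0005, 0.0608]
tcp_rot: [-0.663, 0.748, -0.0, -0.001]
wrist_force: [-2.3, -2.6, 6.2]
opening: 0.463
grip_force: 25.1
```

```bash
python3 -c "from h import *;q()"
```

```text
10.50 Mz 0.021 eff -0.263 vel 0.407 Fz 6.2 j6 -83.0
```

>>> servo_tool([
  {"fingers": 0.4, "slide": [0, 0, -0.02], "yaw": 3},
])

```text
t: 10.62
ee_pos: [0.4676, 0.0005, 0.0608]
tcp_rot: [-0.644, 0.765, -0.0, -0.001]
wrist_force: [-3.2, -3.1, 5.6]
opening: 0.461
grip_force: 25.1
```

```bash
python3 -c "from h import *;q()"
```

```text
10.62 Mz -0.013 eff -0.314 vel 0.412 Fz 5.6 j6 -80.0
```

>>> servo_tool([
  {"fingers": 0.4, "slide": [0, 0, -0.02], "yaw": 3},
])

```text
t: 10.75
ee_pos: [0.4675, 0.0006, 0.0608]
tcp_rot: [-0.624, 0.782, -0.0, -0.001]
wrist_force: [-2.4, -2.8, 6.4]
opening: 0.46
grip_force: 25.1
```

```bash
python3 -c "from h import *;q()"
```

```text
10.75 Mz 0.016 eff -0.314 vel 0.415 Fz 6.4 j6 -77.0
```

>>> servo_tool([
  {"fingers": 0.4, "slide": [0, 0, -0.02], "yaw": 3},
])

```text
t: 10.88
ee_pos: [0.4675, 0.0006, 0.0608]
tcp_rot: [-0.603, 0.798, -0.0, -0.001]
wrist_force: [-3.1, -2.6, 5.1]
opening: 0.461
grip_force: 25.1
```

```bash
python3 -c "from h import *;q();tq(6)"
```

```text
10.88 Mz 0.068 eff -0.314 vel 0.413 Fz 5.1 j6 -74.0
eff6 [-0.314  0.115  0.127  0.012 -0.015 -0.02 ] Mz [ 0.068  0.027 -0.023 -0.025 -0.021 -0.027] -0.0
t 11.18 pos [467.5   0.5  60.8] xang -105.77 j6 -74.1 F [-2.94 -3.    5.31] M [-0.559  0.646 -0.028] op 0.46 g 25.2 tilt [-0.0016 -0.0014]
```

Turning torque has dropped from about 0.12 to about 0.02 N m and stayed there for some 25-40°, so the knob has let go. I'll release it and rise.

>>> servo_tool([
  {"fingers": 0.5, "slide": [0, 0, 0], "yaw": 0},
  {"fingers": 0.6, "slide": [0, 0, 0], "yaw": 0},
  {"fingers": 0.75, "slide": [0, 0, 0], "yaw": 0},
  {"fingers": 0.75, "slide": [0, 0, 0], "yaw": 0},
  {"fingers": 0.75, "slide": [0, 0, -10], "yaw": 0},
  {"fingers": 0.75, "slide": [0, 0, -20], "yaw": 0},
  {"fingers": 1, "slide": [0, 0, -30], "yaw": 0},
  {"fingers": 1, "slide": [0, 0, -30], "yaw": 0},
  {"fingers": 1, "slide": [0, 0, -20], "yaw": 4},
  {"fingers": 1, "slide": [0, 0, 0], "yaw": 10},
  {"fingers": 1, "slide": [0, 0, 0], "yaw": 10},
  {"fingers": 1, "slide": [0, 0, 0], "yaw": 10},
])

```text
t: 12.68
ee_pos: [0.4685, 0.0012, 0.1718]
tcp_rot: [-0.341, 0.94, -0.0, 0.001]
wrist_force: [-0.0, 0.8, 0.5]
opening: 0.998
grip_force: 0.0
```

>>> servo_tool([
  {"fingers": 1, "slide": [0, 0, 0], "yaw": 10},
  {"fingers": 1, "slide": [0, 0, 0], "yaw": 10},
  {"fingers": 1, "slide": [0, 0, 0], "yaw": 10},
  {"fingers": 1, "slide": [0, 0, 0], "yaw": 10},
  {"fingers": 1, "slide": [0, 0, 0], "yaw": 10},
  {"fingers": 1, "slide": [-30, 0, 0], "yaw": 0},
  {"fingers": 1, "slide": [-40, 0, 0], "yaw": 0},
  {"fingers": 1, "slide": [-40, 0, 0], "yaw": 0},
  {"fingers": 1, "slide": [-30, 0, 0], "yaw": 0},
  {"fingers": 1, "slide": [0, 0, 0], "yaw": 0},
])

```text
t: 13.92
ee_pos: [0.608, -0.0229, 0.1707]
tcp_rot: [0.085, 0.996, 0.0, 0.0]
wrist_force: [0.1, 1.1, 0.1]
opening: 0.999
grip_force: 0.0
```

```bash
python3 -c "
from h import *
st([607,-23.5,69])
c=cap('scene')
P=pts(c); 
cv2.imwrite('pics/s3.png',cv2.resize(c['img'][120:300,230:450],None,fx=3,fy=3,interpolation=cv2.INTER_CUBIC))
"
```

```text
t 13.93 pos [608.  -22.9 170.7] xang 170.23 j6 7.6 F [0.1  1.1  0.06] M [0.023 0.012 0.009] op 0.999 g 0.0 tilt [ 0.0008 -0.    ]
slide [  0.9  -0.8 101.7]
```

View pics/s3.png

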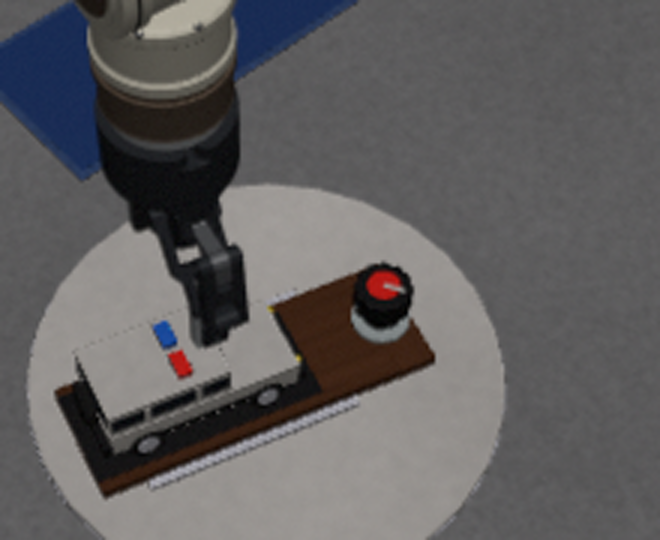

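The white mark on the knob cap has turned about 90° clockwise (now pointing right, near crop pixel (395,287)), so the knob did follow the gripper. The model hasn't moved, and the open fingers straddle the car. I'll descend and grip it.

>>> servo_tool([
  {"fingers": 1, "slide": [0.5, -0.5, 20], "yaw": 0},
  {"fingers": 1, "slide": [0, 0, 25], "yaw": 0},
  {"fingers": 1, "slide": [0, 0, 25], "yaw": 0},
  {"fingers": 1, "slide": [0, 0, 20], "yaw": 0},
  {"fingers": 1, "slide": [0, 0, 11], "yaw": 0},
  {"fingers": 0.8, "slide": [0, 0, 0], "yaw": 0},
  {"fingers": 0.72, "slide": [0, 0, 0], "yaw": 0},
  {"fingers": 0.7, "slide": [0, 0, 0], "yaw": 0},
  {"fingers": 0.66, "slide": [0, 0, 0], "yaw": 0},
  {"fingers": 0.6, "slide": [0, 0, 0], "yaw": 0},
  {"fingers": 0.6, "slide": [0, 0, 0], "yaw": 0},
  {"fingers": 0.6, "slide": [0, 0, 0], "yaw": 0},
], squeeze=35)

```text
t: 15.48
ee_pos: [0.6063, -0.0228, 0.0707]
tcp_rot: [0.085, 0.996, 0.0, 0.001]
wrist_force: [-0.7, 0.8, 6.1]
opening: 0.653
grip_force: 39.8
```

```bash
python3 -c "
from h import *
st([607,-23.5,69])"
```

```text
t 15.47 pos [606.3 -22.8  70.7] xang 170.26 j6 7.6 F [-0.68  0.83  6.07] M [ 0.301  0.121 -0.004] op 0.653 g 39.8 tilt [0.0015 0.0003]
slide [-0.8 -0.6  1.7]
```

>>> servo_tool([
  {"fingers": 0.6, "slide": [-1, 0, -0.2], "yaw": 0},
  {"fingers": 0.6, "slide": [-2, 0, 0], "yaw": 0},
])

```text
t: 15.72
ee_pos: [0.6065, -0.0228, 0.0707]
tcp_rot: [0.085, 0.996, 0.0, -0.002]
wrist_force: [-9.5, 1.7, 11.4]
opening: 0.645
grip_force: 40.6
```

```bash
python3 -c "
from h import *
st()"
```

```text
t 15.72 pos [606.5 -22.8  70.7] xang 170.28 j6 7.5 F [-9.54  1.68 11.4 ] M [ 0.43   1.214 -0.004] op 0.645 g 40.6 tilt [-0.004   0.0011]
```

>>> servo_tool([
  {"fingers": 0.6, "slide": [0, 0, -0.5], "yaw": 0},
  {"fingers": 0.6, "slide": [0, 0, -0.5], "yaw": 0},
])

```text
t: 15.98
ee_pos: [0.6073, -0.0231, 0.0708]
tcp_rot: [0.085, 0.996, 0.0, -0.001]
wrist_force: [-3.6, 1.5, 1.5]
opening: 0.651
grip_force: 39.6
```

```bash
python3 -c "
from h import *
st()"
```

```text
t 15.97 pos [607.3 -23.1  70.8] xang 170.28 j6 7.5 F [-3.61  1.46  1.54] M [0.35  0.319 0.11 ] op 0.651 g 39.6 tilt [-0.0026  0.0005]
```

With the downward press relieved, the model slides under only 3.6 N, so it is free. I'll carry on back.

>>> servo_tool([
  {"fingers": 0.6, "slide": [-1, 0, 0], "yaw": 0},
  {"fingers": 0.6, "slide": [-2, 0, 0], "yaw": 0},
  {"fingers": 0.6, "slide": [-3, 0, 0], "yaw": 0},
])

```text
t: 16.35
ee_pos: [0.6145, -0.0246, 0.0707]
tcp_rot: [0.085, 0.996, -0.0, -0.0]
wrist_force: [-3.8, -0.1, 2.8]
opening: 0.653
grip_force: 39.6
```

```bash
python3 -c "
from h import *
st()"
```

```text
t 16.35 pos [614.5 -24.6  70.7] xang 170.25 j6 7.5 F [-3.77 -0.09  2.78] M [0.243 0.481 0.122] op 0.653 g 39.6 tilt [-0.0008 -0.0001]
```

Free sliding at under 4 N, so I'll go on another 52 mm.

>>> servo_tool([
  {"fingers": 0.6, "slide": [-4, 0, 0], "yaw": 0},
  {"fingers": 0.6, "slide": [-5, 0, 0], "yaw": 0},
  {"fingers": 0.6, "slide": [-6, 0, 0], "yaw": 0},
  {"fingers": 0.6, "slide": [-6, 0, 0], "yaw": 0},
  {"fingers": 0.6, "slide": [-6, 0, 0], "yaw": 0},
  {"fingers": 0.6, "slide": [-6, 0, 0], "yaw": 0},
  {"fingers": 0.6, "slide": [-6, 0, 0], "yaw": 0},
  {"fingers": 0.6, "slide": [-6, 0, 0], "yaw": 0},
  {"fingers": 0.6, "slide": [-5, 0, 0], "yaw": 0},
  {"fingers": 0.6, "slide": [-2, 0, 0], "yaw": 0},
  {"fingers": 0.6, "slide": [0, 0, 0], "yaw": 0},
])

```text
t: 17.73
ee_pos: [0.666, -0.0333, 0.0708]
tcp_rot: [0.085, 0.996, -0.0, -0.0]
wrist_force: [-0.4, 0.5, -4.5]
opening: 0.649
grip_force: 38.8
```

```bash
python3 -c "
from h import *
st()
c=cap('scene')
cv2.imwrite('pics/s4.png',cv2.resize(c['img'][120:300,180:450],None,fx=2.5,fy=2.5,interpolation=cv2.INTER_CUBIC))"
```

```text
t 17.73 pos [666.  -33.3  70.8] xang 170.25 j6 6.9 F [-0.41  0.53 -4.52] M [ 0.003 -0.031 -0.004] op 0.649 g 38.8 tilt [-0.0001 -0.0001]
```

View pics/s4.png

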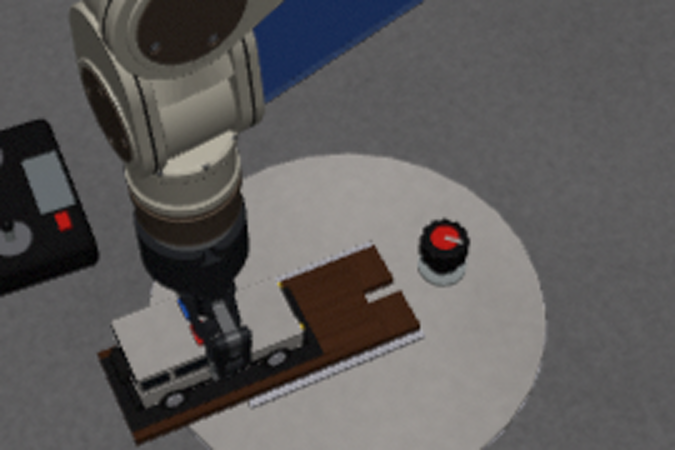

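The crop shows the plinth's slot clear of the knob with a visible gap, and the model upright in the grip. I'll lift it and carry it to the mat.

>>> servo_tool([
  {"fingers": 0.6, "slide": [0, 0, -4], "yaw": 0},
  {"fingers": 0.6, "slide": [0, 0, -10], "yaw": 0},
  {"fingers": 0.6, "slide": [0, 0, -16], "yaw": 0},
  {"fingers": 0.6, "slide": [0, 0, -20], "yaw": 0},
  {"fingers": 0.6, "slide": [0, 0, -20], "yaw": 0},
  {"fingers": 0.6, "slide": [0, 0, -14], "yaw": 0},
  {"fingers": 0.6, "slide": [0, 0, -6], "yaw": 0},
  {"fingers": 0.6, "slide": [0, 0, 0], "yaw": 0},
])

```text
t: 18.77
ee_pos: [0.666, -0.0332, 0.1615]
tcp_rot: [0.085, 0.996, 0.0, 0.0]
wrist_force: [0.4, 0.3, -4.8]
opening: 0.655
grip_force: 38.9
```

>>> servo_tool([
  {"fingers": 0.6, "slide": [3, -6, 0], "yaw": 0},
  {"fingers": 0.6, "slide": [6, -14, 0], "yaw": 0},
  {"fingers": 0.6, "slide": [10, -22, 0], "yaw": 0},
  {"fingers": 0.6, "slide": [13, -29, 0], "yaw": 0},
  {"fingers": 0.6, "slide": [13, -29, 0], "yaw": 0},
  {"fingers": 0.6, "slide": [13, -29, 0], "yaw": 0},
  {"fingers": 0.6, "slide": [13, -29, 0], "yaw": 0},
  {"fingers": 0.6, "slide": [13, -29, 0], "yaw": 0},
  {"fingers": 0.6, "slide": [13, -29, 0], "yaw": 0},
  {"fingers": 0.6, "slide": [13, -29, 0], "yaw": 0},
  {"fingers": 0.6, "slide": [13, -29, 0], "yaw": 0},
  {"fingers": 0.6, "slide": [13, -29, 0], "yaw": 0},
])

```text
t: 20.27
ee_pos: [0.4786, -0.3101, 0.1608]
tcp_rot: [0.085, 0.996, 0.0, -0.0]
wrist_force: [0.0, -0.7, -4.2]
opening: 0.656
grip_force: 38.9
```

>>> servo_tool([
  {"fingers": 0.6, "slide": [8, -17, 0], "yaw": 0},
  {"fingers": 0.6, "slide": [4, -10, 0], "yaw": 0},
  {"fingers": 0.6, "slide": [1, -4, 0], "yaw": -2},
  {"fingers": 0.6, "slide": [0, 0, 0], "yaw": -4},
  {"fingers": 0.6, "slide": [0, 0, 0], "yaw": -4},
  {"fingers": 0.6, "slide": [0, 0, 0], "yaw": -4},
  {"fingers": 0.6, "slide": [0, 0, 0], "yaw": -2},
  {"fingers": 0.6, "slide": [0, 0, 0], "yaw": 0},
  {"fingers": 0.6, "slide": [0, 0, 0], "yaw": 0},
])

```text
t: 21.4
ee_pos: [0.4626, -0.3371, 0.161]
tcp_rot: [-0.054, 0.999, 0.0, -0.0]
wrist_force: [1.0, 0.3, -4.5]
opening: 0.651
grip_force: 38.8
```

```bash
python3 -c "
from h import *
st([463,-335,161])
c=cap('scene')
cv2.imwrite('pics/s5.png',cv2.resize(c['img'][0:260,130:450],None,fx=2.2,fy=2.2,interpolation=cv2.INTER_CUBIC))"
```

```text
t 21.4 pos [ 462.6 -337.1  161. ] xang -173.76 j6 -42.3 F [ 0.99  0.32 -4.51] M [ 0.026 -0.028 -0.041] op 0.651 g 38.8 tilt [-0.      0.0001]
slide [-0.6  2.   0. ]
```

View pics/s5.png

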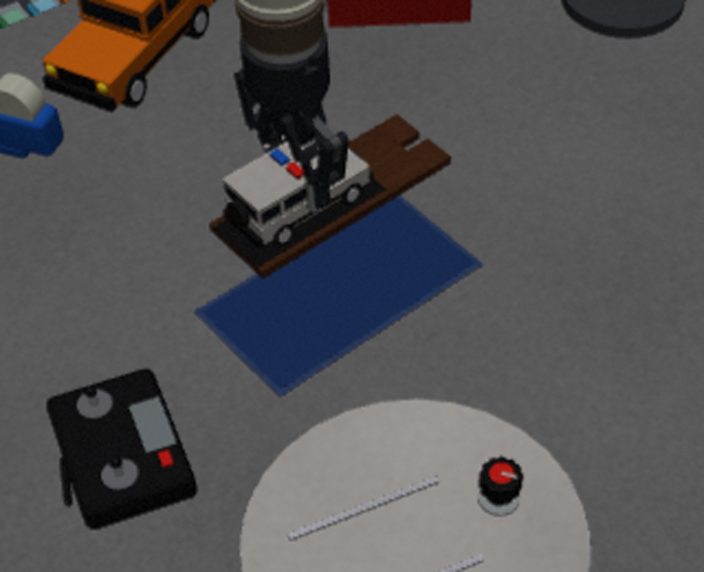

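The crop shows the model level in the grip, above the mat and parallel to it. The knob and the other goods haven't moved. I'll lower it.

>>> servo_tool([
  {"fingers": 0.6, "slide": [-0.5, 2, 6], "yaw": 0},
  {"fingers": 0.6, "slide": [0, 0, 14], "yaw": 0},
  {"fingers": 0.6, "slide": [0, 0, 20], "yaw": 0},
  {"fingers": 0.6, "slide": [0, 0, 20], "yaw": 0},
  {"fingers": 0.6, "slide": [0, 0, 20], "yaw": 0},
  {"fingers": 0.6, "slide": [0, 0, 18], "yaw": 0},
  {"fingers": 0.6, "slide": [0, 0, 12], "yaw": 0},
  {"fingers": 0.6, "slide": [0, 0, 8], "yaw": 0},
  {"fingers": 0.6, "slide": [0, 0, 3], "yaw": 0},
  {"fingers": 0.6, "slide": [0, 0, 0], "yaw": 0},
])

```text
t: 22.7
ee_pos: [0.463, -0.3353, 0.0403]
tcp_rot: [-0.055, 0.999, -0.0, 0.0]
wrist_force: [-0.0, 0.6, -4.9]
opening: 0.651
grip_force: 38.8
```

>>> servo_tool([
  {"fingers": 0.6, "slide": [0, 0, 1.5], "yaw": 0},
  {"fingers": 0.6, "slide": [0, 0, 1.5], "yaw": 0},
  {"fingers": 0.6, "slide": [0, 0, 0], "yaw": 0},
])

```text
t: 23.08
ee_pos: [0.4628, -0.3352, 0.0371]
tcp_rot: [-0.055, 0.999, -0.0, 0.0]
wrist_force: [0.1, -0.9, -5.0]
opening: 0.651
grip_force: 38.8
```

```bash
python3 -c "
from h import *
st([463,-335,34])"
```

```text
t 23.07 pos [ 462.8 -335.2   37.1] xang -173.74 j6 -42.2 F [ 0.05 -0.89 -5.  ] M [ 0.01  -0.056  0.024] op 0.651 g 38.8 tilt [ 0.0001 -0.0001]
slide [-0.2  0.1  3.1]
```

>>> servo_tool([
  {"fingers": 0.6, "slide": [0, 0, 1], "yaw": 0},
  {"fingers": 0.6, "slide": [0, 0, 1], "yaw": 0},
  {"fingers": 0.6, "slide": [0, 0, 0.7], "yaw": 0},
  {"fingers": 0.6, "slide": [0, 0, 0.5], "yaw": 0},
  {"fingers": 0.6, "slide": [0, 0, 0], "yaw": 0},
])

```text
t: 23.7
ee_pos: [0.4628, -0.3352, 0.0338]
tcp_rot: [-0.055, 0.999, 0.0, 0.0]
wrist_force: [0.1, -0.6, -3.8]
opening: 0.654
grip_force: 38.9
```

>>> servo_tool([
  {"fingers": 0.6, "slide": [0, 0, 0.3], "yaw": 0},
  {"fingers": 0.6, "slide": [0, 0, 0.2], "yaw": 0},
  {"fingers": 0.6, "slide": [0, 0, 0], "yaw": 0},
])

```text
t: 24.08
ee_pos: [0.4628, -0.3352, 0.0337]
tcp_rot: [-0.055, 0.999, -0.0, 0.0]
wrist_force: [-0.6, 0.6, -1.1]
opening: 0.65
grip_force: 39.2
```

Contact. I'll let go and rise.

>>> servo_tool([
  {"fingers": 0.66, "slide": [0, 0, 0], "yaw": 0},
  {"fingers": 0.7, "slide": [0, 0, 0], "yaw": 0},
  {"fingers": 0.8, "slide": [0, 0, 0], "yaw": 0},
  {"fingers": 1, "slide": [0, 0, 0], "yaw": 0},
  {"fingers": 1, "slide": [0, 0, 0], "yaw": 0},
  {"fingers": 1, "slide": [0, 0, -5], "yaw": 0},
  {"fingers": 1, "slide": [0, 0, -15], "yaw": 0},
  {"fingers": 1, "slide": [0, 0, -30], "yaw": 0},
  {"fingers": 1, "slide": [0, 0, -40], "yaw": 0},
  {"fingers": 1, "slide": [0, 0, -40], "yaw": 0},
  {"fingers": 1, "slide": [0, 0, -30], "yaw": 0},
  {"fingers": 1, "slide": [0, 0, 0], "yaw": 0},
])

```text
t: 25.58
ee_pos: [0.4646, -0.3365, 0.1977]
tcp_rot: [-0.055, 0.999, -0.003, 0.003]
wrist_force: [-0.1, 1.0, -0.1]
opening: 1.001
grip_force: 0.0
```

```bash
python3 -c "
from h import *
st()
c=cap('scene','s6.png')"
```

```text
t 25.57 pos [ 464.6 -336.5  197.7] xang -173.74 j6 -42.2 F [-0.1   1.01 -0.12] M [-0.014  0.037  0.018] op 1.001 g 0.0 tilt [ 0.0065 -0.0047]
```

View pics/s6.png

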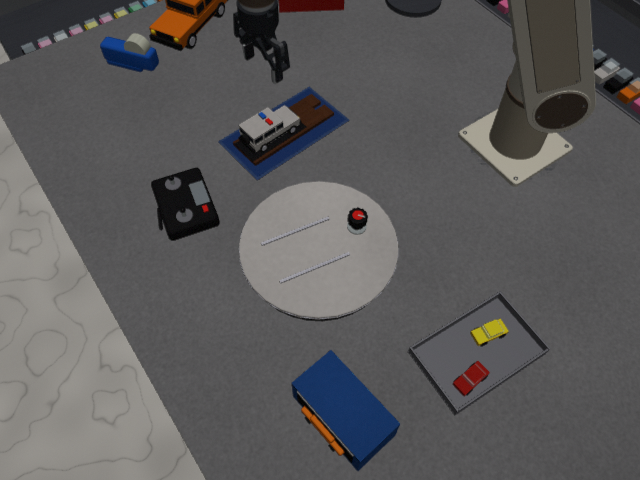

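The model stands upright and centred on the mat, with the car at (270,130) and the mat spanning (220,142) to (348,120). The knob is left at (358,217) and the other goods haven't moved. I'll hand it in.

```bash
python3 -c "
from h import *
print(r.close_job())"
```

```text
the job is handed in; nothing more can be done
None
```

Job handed in at about 26 s: I turned the knob clockwise about 90° in all, an estimated 25–45° past letting go, slid the model back about 60 mm once free, and set it upright in the middle of the blue mat with the other goods untouched.

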